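# Power up the soldering station

## Task

Get the soldering station heating: on the power strip, first press on the rocker of the socket that the orange plug is in, then press on the station's own power rocker, and last press the middle one of its three preset keys and let it come back up. Only press: leave the other rockers and keys as they are, and do not lift or shift the station or anything else on the bench.

Things in the scene. Friction and masses are not known exactly. Their poses are not given: they have to be found in the camera images.
- strip: White power strip screwed down, 97 x 300 mm, top 40 mm high. Origin under its middle; z up, y along it, -x the side with the red rockers (roughly towards the robot). Sockets 1 to 4 lie at x = +18, y = +93, +31, -31, -93 mm, each with its rocker straight across, hinge at x = -28 mm. Sockets hold the orange, a black and a grey plug and a flat white cap, order varies. Grey cable duct, 42 mm high, on +x side.
- plug_orange: Orange round mains plug of the soldering station, 38 mm diameter, 34 mm high above the strip's top (the black and grey ones are alike), firmly seated in one of the strip's four sockets; which one differs each time. Origin: centre of its underside, on the socket's centre.
- rocker1 (a joint): Angle (rad) of the red rocker of socket 1: about 0 = off, 0.35 = fully on, counts as on from 0.24. Pressing its ON end down turns it on. It takes about 5 N at that end, does not snap and stays where it is left.
- rocker1_on (a point): Point on the top of rocker 1's ON end, moves with it. Rocker 28 mm (across strip) x 18 mm, V-shaped; ON end: away from the socket, white line, off it slopes up to 9 mm above the strip's top; fully on that half is level, 4 mm above it (this point drops 4 mm). Hinge line 10 mm from here towards the socket.
- rocker2 (a joint): Angle (rad) of the red rocker of socket 2: about 0 = off, 0.35 = fully on, counts as on from 0.24. Pressing its ON end down turns it on. It takes about 5 N at that end, does not snap and stays where it is left.
- rocker2_on (a point): Point on the top of rocker 2's ON end, moves with it. Rocker 28 mm (across strip) x 18 mm, V-shaped; ON end: away from the socket, white line, off it slopes up to 9 mm above the strip's top; fully on that half is level, 4 mm above it (this point drops 4 mm). Hinge line 10 mm from here towards the socket.
- rocker3 (a joint): Angle (rad) of the red rocker of socket 3: about 0 = off, 0.35 = fully on, counts as on from 0.24. Pressing its ON end down turns it on. It takes about 5 N at that end, does not snap and stays where it is left.
- rocker3_on (a point): Point on the top of rocker 3's ON end, moves with it. Rocker 28 mm (across strip) x 18 mm, V-shaped; ON end: away from the socket, white line, off it slopes up to 9 mm above the strip's top; fully on that half is level, 4 mm above it (this point drops 4 mm). Hinge line 10 mm from here towards the socket.
- rocker4 (a joint): Angle (rad) of the red rocker of socket 4: about 0 = off, 0.35 = fully on, counts as on from 0.24. Pressing its ON end down turns it on. It takes about 5 N at that end, does not snap and stays where it is left.
- rocker4_on (a point): Point on the top of rocker 4's ON end, moves with it. Rocker 28 mm (across strip) x 18 mm, V-shaped; ON end: away from the socket, white line, off it slopes up to 9 mm above the strip's top; fully on that half is level, 4 mm above it (this point drops 4 mm). Hinge line 10 mm from here towards the socket.
- station: Soldering station, loose, 1.8 kg: blue-grey console (y -135 to +45 mm), iron holder left of it (to y +135; iron up to 140 mm high, cord in front to x -130). Origin on the bench, middle of its 190 (x) x 270 mm footprint; z up, -x front, roughly towards the robot. Dark panel rises at 20 deg from z 42, x -90 to z 89, x +40 mm: outward normal (-0.342, 0, 0.940). Flat top behind, z 89.
- station_switch (a joint): Angle (rad) of the station's red power rocker, on the panel at the right (-y) of the display: about 0 = off, 0.35 = fully on, counts as on from 0.24. Pressing its ON end in turns it on; about 5 N there, no snap, stays where it is left.
- station_switch_on (a point): Point on the top of the power rocker's ON end, moves with it. Rocker 28 mm (up the slope) x 18 mm, V-shaped; ON end: the upper one, away from the robot, white line; off it stands up to 9 mm out of the panel; fully on that half is parallel to the panel, 4 mm above it (this point goes in 4 mm). Hinge line 10 mm from here down the slope.
- preset1 (a joint): Travel (m) of the left-hand (+y) preset key: 0 = up, 0.004 = fully in, counts as pressed from 0.0025. Spring key: about 1 N to start, 4 N fully in; moves along the panel's inward normal and comes back up when let go.
- preset2 (a joint): Travel (m) of the middle preset key: 0 = up, 0.004 = fully in, counts as pressed from 0.0025. Spring key: about 1 N to start, 4 N fully in; moves along the panel's inward normal and comes back up when let go.
- preset3 (a joint): Travel (m) of the right-hand (-y) preset key: 0 = up, 0.004 = fully in, counts as pressed from 0.0025. Spring key: about 1 N to start, 4 N fully in; moves along the panel's inward normal and comes back up when let go.
- preset2_top (a point): Centre of the top of the middle preset key: light grey square cap, 16 x 16 mm, 8 mm out of the sloping panel when up. Three such keys stand in a row across the panel below the display, 40 mm apart. The point's z axis points out of the panel.
- flux_jar: Small amber flux jar with a black lid, 40 mm diameter, 29 mm high, standing on the station's flat top behind the display. Leave alone. Origin: centre of its underside.
- solder_spool: Spool of solder wire with red flanges, 60 mm diameter, 50 mm high, standing on end between the robot and the strip or station. Leave alone. Origin: centre of its underside.
- tip_cleaner: Aluminium pot of brass wool, 72 mm diameter, 35 mm high, beyond the strip and station. Leave alone. Origin: centre of its underside.
- board: Green circuit board, 34 x 112 mm, up to 10 mm high, lying near the front. Leave alone. Origin: centre of its underside.
- tweezers: Dark fine tweezers, 128 mm long, 8 mm high, lying near the front. Leave alone. Origin: on its underside, near its middle.
- multimeter: Green hand-held multimeter, 165 x 85 x 45 mm, lying at the left. Leave alone. Origin: centre of its underside.
- parts_box: Clear six-compartment parts box, 120 x 165 x 34 mm, at the right. Leave alone. Origin: centre of its underside.

How it is judged:
By the outcome, as a careful person would: the job done as asked, in the order asked, and still so for the second after the job is handed in, with the robot touching nothing.
It also fails if it takes over 56 s, if anything falls off the work surface, if the arm or the gripper's body presses on something with over 40 N, if the wrist force passes 120 N, or if a joint passes its speed limit or range.

## Robot

A 6-joint arm with a two-finger parallel gripper is mounted at the origin on the work surface. World frame = base frame: x ahead of the robot, y to its left, z up, the work surface at z = 0. Lengths are in m, angles in rad, forces in N, time in s.
With the tool pointing down it reaches from about 0.375 to 0.9 m from the base axis. Payload 3.1 kg.
Tool frame: the origin (TCP) lies midway between the tips of the shut fingers; the grasp point (between the pads) lies 19 mm behind it; z points along the fingers, y is the line along which they close (so a half turn about z gives the same grasp; the last joint's range is limited). The gripper opens to 85 mm and grips with 20 to 120 N. Pads are 22 mm wide; open, the fingers measure 114 mm over their backs; the gripper's body (76 mm by 85 mm) begins 54 mm behind the grasp point. The pads swing forward as they close: fully open they stand 13 mm farther back than shut.
Start: joints at [0.939, 0.527, 1.433, -0, 1.181, -0.178], TCP at [0.274, 0.562, 0.231] pointing down, gripper open.
Joint ranges: [-3.08, 3.08], [-0.75, 2.2], [0.22, 2.44], [-1.43, 4.57], [0, 2.65], [-2.85, 2.85]. Speed limits (rad/s): [2.79, 2.79, 3.14, 3.14, 3.14, 3.14].

## Interface

Orientations are given as a unit quaternion [x, y, z, w].
In Python, from station import manip gives the robot as it stands.
- The arm moves only by the tool move_arm, never from a script. Its argument "increments" is a list that holds one entry, the list of rows, each a list of 5 numbers: the gripper's target within -1 to 1 (shut at 1, half-way at 0, fully open at -1), then the shift along the world's x, y, z in m, then the turn about the world's z in degrees. In form: [[[fingers, dx, dy, dz, twist], ...]]. A call has 1 to 8 rows; each row shifts and turns the commanded pose from where the row before left it; what a row does not reach is not made up. A row lasts 1/10 s, in which the tool goes at most 50 mm and 8.59 degrees, less where a joint would pass 70% of its speed; a pose out of reach is approached as far as the arm can. A call with a gripper value outside its range is refused whole. The fingers move at their own pace and stop on an object; "newtons" is the grip in N (left out, the last holds). Time passes only in rows, so rows that do not move let the fingers close. It gives the time, the measured TCP pose, the force, the opening and the grip force at its end, in the units of the state.
- manip.sense(): the state, without advancing time (a new reading comes with each control period).
- manip.snapshot(name): name is "side" or "top"; returns a dict with "img" (480x640x3 uint8, red, green, blue), "fx", "fy", "cx", "cy" (pixels), "k1" (the pictures are not rectified: a ray, as slopes to the right and down, at radius r is drawn at 1 + k1 r^2 times it, then the intrinsics apply), "world_to_cam" (4x4, takes a point from world to camera coordinates). Camera axes: x right, y down, z forward; pixel columns grow to the right and rows downward; lengths in m; the calibration is good to about 2 mm. A picture is of the moment at which its call begins. There is no depth.
- manip.sign_off(): hands the job in; it is judged then, once.
Trained networks look in the newest picture that a camera, given by its name, has taken for a name from the list of things; names that differ only in an ending like _2 or _b are one class to them, and where a whole thing is asked for, a point or a joint stands for the part that bears it (a point fixed in the world has none). Each returns a list of dicts, best first, with "confidence" (0 to 1); they miss things now and then, are a little off and sometimes report something else, mostly with a low value. They report only what shows in the picture. A call takes as long as a camera call.
- manip.spot_in(label, camera): "xyz" ([x, y, z] in m, in world coordinates, good to about 4 mm: the middle of the surface that is visible of it).
- manip.mark_of(label, camera): "xyz" ([x, y, z] in m, in world coordinates, good to about 4 mm: a listed point, or the origin of a listed thing).
The state is a dict: "t": time; "q": joint angles; "qd": joint speeds; "tau": joint torques, N m; "tcp_pos": TCP position; "tool_rot": TCP orientation; "force": force on the tool from outside, world axes, zero at the start; "ft_torque": the same for the moment, N m; "finger_gap": opening from 0.0 (shut) to 1.0 (fully open); "gripper_force": force on a finger pad.
Only numpy, scipy, OpenCV 4.12 (cv2) and the standard library are available. Lean on these libraries where they do the work, as an engineer would, in place of code of your own. Each camera call takes 0.05 s, during which the arm holds its last target. There are 200 camera calls.

## Working session

There is one attempt and no reset: what is moved stays moved. The work goes in short steps, Python scripts to look and compute and a tool call to move; the robot and the scene stay as the last step left them, time stands still between calls to the robot, and variables do not carry over. Pictures are saved under pics/ and viewed, at most 10 in all, crops included, and the job is handed in when it is done.

Besides the shell and the picture viewer there is one more tool, called after "Call:" as name(argument=value, ...), one argument or row to a line, values as JSON. move_arm: Moves the arm, as the interface text tells. Its arguments: {"type":"object","properties":{"increments":{"type":"array","items":{"type":"array","items":{"type":"array","items":{"type":"number"}}}},"newtons":{"type":"number"}},"required":["increments"]}

```bash
mkdir -p pics
cat > h.py <<'E'
import numpy as np, cv2
from station import manip
E
python3 - <<'E'
from h import *
for c in ("top","side"):
    s=manip.snapshot(c); cv2.imwrite(f"pics/{c}0.png",s["img"][:,:,::-1])
    for l in ["strip","plug_orange","station","solder_spool","flux_jar","rocker1_on","rocker2_on","rocker3_on","rocker4_on","station_switch_on","preset2_top"]:
        print(c,l,[(np.round(d["xyz"],3).tolist(),round(d["confidence"],2)) for d in manip.mark_of(l,c)[:2]])
print(manip.sense())
E
```

```text
top strip [([0.596, 0.193, 0.001], 0.58)]
top plug_orange [([0.642, 0.106, 0.044], 0.77)]
top station [([0.562, -0.192, -0.004], 0.81), ([0.502, -0.206, 0.059], 0.68)]
top solder_spool [([0.504, -0.208, 0.064], 0.4)]
top flux_jar [([0.628, -0.233, 0.09], 0.68), ([0.365, -0.2, -0.005], 0.54)]
top rocker1_on [([0.535, 0.277, 0.047], 0.41)]
top rocker2_on [([0.554, 0.212, 0.044], 0.53), ([0.555, -0.301, 0.084], 0.42)]
top rocker3_on [([0.57, 0.153, 0.046], 0.46)]
top rocker4_on [([0.555, -0.302, 0.088], 0.73), ([0.588, 0.094, 0.054], 0.55)]
top station_switch_on [([0.554, -0.302, 0.084], 0.53)]
top preset2_top [([0.504, -0.207, 0.064], 0.53)]
side strip [([0.602, 0.197, -0.003], 0.93)]
side plug_orange [([0.638, 0.109, 0.039], 0.61)]
side station [([0.564, -0.196, -0.004], 0.97), ([0.626, -0.231, 0.083], 0.63)]
side solder_spool [([0.363, 0.175, -0.0], 0.88), ([0.554, 0.211, 0.046], 0.44)]
side flux_jar [([0.776, -0.12, 0.004], 0.65), ([0.625, -0.232, 0.086], 0.5)]
side rocker1_on [([0.542, 0.269, 0.043], 0.49)]
side rocker2_on [([0.364, -0.192, 0.002], 0.21)]
side rocker3_on [([0.386, 
[... 238 characters left out ...]
.601, 0.2, 0.001], 0.43)]
{'t': 1.2, 'q': array([ 9.38521595e-01,  5.27498937e-01,  1.43271494e+00,  2.59545249e-06,
        1.18140850e+00, -1.78542080e-01]), 'qd': array([-0.00038078, -0.00090605, -0.00062327, -0.00173238,  0.00102213,
        0.00111047]), 'tau': array([-1.31677036e-03, -4.42345119e+01, -1.78418952e+01, -3.02321796e-04,
        1.05771902e-03,  1.35199960e-05]), 'tcp_pos': array([0.27392888, 0.56173541, 0.23130628]), 'tool_rot': array([ 2.24925736e-01,  9.74375909e-01, -1.31861617e-05, -6.96575162e-06]), 'force': array([ 0.58746196, -0.4462825 , -0.37553518]), 'ft_torque': array([0.01062586, 0.0026056 , 0.01044816]), 'gripper_force': 0.0, 'finger_gap': 0.9998334780162337}
```

View pics/top0.png

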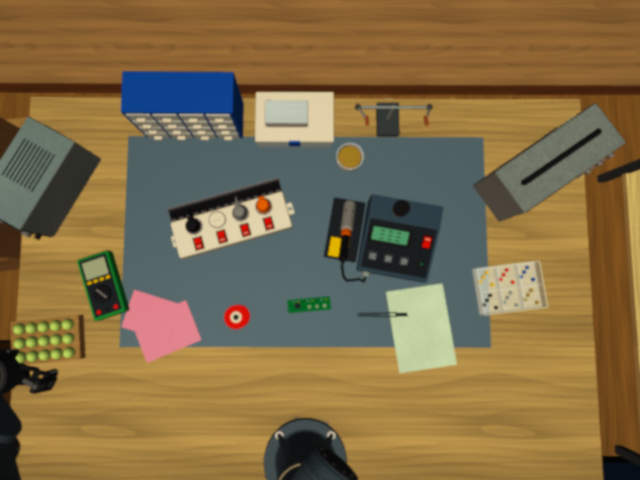

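View pics/side0.png

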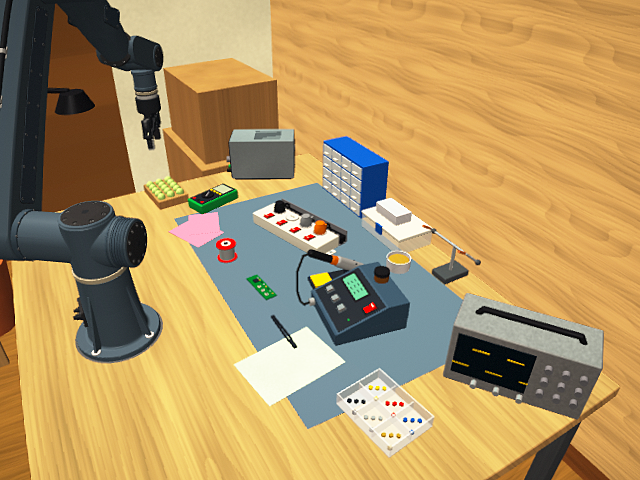

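The orange plug is at top pixel (263,205). It is in the right-most socket, which is socket 4, so its rocker is the red one near (269,223). The station's red rocker is at (427,242) and its three keys are around (373–403, 256–262).

```bash
cat >> h.py <<'E'
def ray(s,u,v):
    xd=np.array([(u-s["cx"])/s["fx"],(v-s["cy"])/s["fy"]]); x=xd.copy()
    for _ in range(20): x=xd/(1+s["k1"]*(x@x))
    R=s["world_to_cam"][:3,:3]; t=s["world_to_cam"][:3,3]
    return -R.T@t, R.T@np.array([*x,1])
def atz(s,u,v,z):
    c,d=ray(s,u,v); return c+d*(z-c[2])/d[2]
def proj(s,p):
    c=s["world_to_cam"]@np.array([*p,1]); x=c[:2]/c[2]; x=x*(1+s["k1"]*(x@x)); return x*[s["fx"],s["fy"]]+[s["cx"],s["cy"]]
E
python3 - <<'E'
from h import *
for c in ("top","side"):
    s=manip.snapshot(c); h=cv2.cvtColor(s["img"],cv2.COLOR_RGB2HSV)
    m=(((h[:,:,0]<6)|(h[:,:,0]>172))&(h[:,:,1]>170)&(h[:,:,2]>110)).astype(np.uint8)
    n,l,st,ce=cv2.connectedComponentsWithStats(m)
    for i in range(1,n):
        if 15<st[i,4]<400 and st[i,3]<40: print(c,st[i],ce[i].round(1),"z.045",atz(s,*ce[i],.045).round(4),"z.079",atz(s,*ce[i],.079).round(4))
    if c=="top":
        g=s["img"][225:275,355:445]; G=cv2.resize(g,None,fx=8,fy=8,interpolation=2); cv2.imwrite("pics/crop.png",G[:,:,::-1])
    else:
        g=s["img"][265:345,300:400]; G=cv2.resize(g,None,fx=7,fy=7,interpolation=2); cv2.imwrite("pics/crop2.png",G[:,:,::-1])
E
```

```text
top [264 218   9  11  67] [268.  222.6] z.045 [0.5979 0.0957 0.045 ] z.079 [0.5931 0.0931 0.079 ]
top [241 224   9  12  69] [244.8 229.2] z.045 [0.5806 0.1547 0.045 ] z.079 [0.5764 0.1505 0.079 ]
top [217 231   9  11  66] [221.5 235.6] z.045 [0.5641 0.2139 0.045 ] z.079 [0.5603 0.2081 0.079 ]
top [194 237   9  12  76] [198.  242.6] z.045 [0.5459 0.2735 0.045 ] z.079 [0.5426 0.2661 0.079 ]
top [422 236  10  13  90] [426.4 242. ] z.045 [ 0.5488 -0.3097  0.045 ] z.079 [ 0.5454 -0.3012  0.079 ]
top [113 304   5   5  19] [115.2 306.2] z.045 [0.3854 0.4766 0.045 ] z.079 [0.3864 0.4636 0.079 ]
top [225 305  25  24 348] [237.  316.3] z.045 [0.3604 0.1708 0.045 ] z.079 [0.3621 0.1661 0.079 ]
top [ 96 310   5   5  21] [ 98.2 311.9] z.045 [0.3712 0.5182 0.045 ] z.079 [0.3727 0.5041 0.079 ]
side [264 213  10   5  26] [268.3 214.9] z.045 [0.542  0.2708 0.045 ] z.079 [0.519  0.2165 0.079 ]
side [277 220  10   5  28] [281.2 221.9] z.045 [0.5592 0.2106 0.045 ] z.079 [0.5355 0.1587 0.079 ]
side [290 227  10   6  29] [294.6 229.3] z.045 [0.576  0.1503 0.045 ] z.079 [0.5516 0.101  0.079 ]
side [304 234  11   6  31] [308.5 236.6] z.045 [0.5934 0.0925 0.045 ] z.079 [0.5683 0.0455 0.079 ]
side [216 238  20  12 138] [225.3 243.9] z.045 [0.3589 0.1775 0.045 ] z.079 [0.3435 0.127  0.079 ]
side [217 253  20  10  57] [227.  258.6] z.045 [0.336 0.103 0.045] z.079 [0.3216 0.0557 0.079 ]
side [363 302  14  11  79] [369.4 307.7] z.045 [ 0.5693 -0.2698  0.045 ] z.079 [ 0.5452 -0.3018  0.079 ]
```

View pics/crop.png

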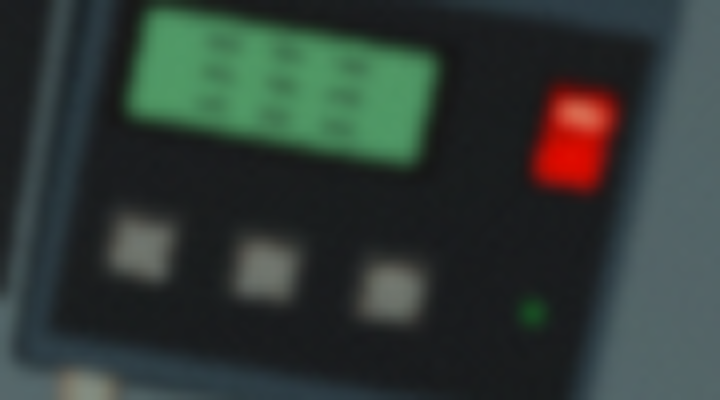

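View pics/crop2.png

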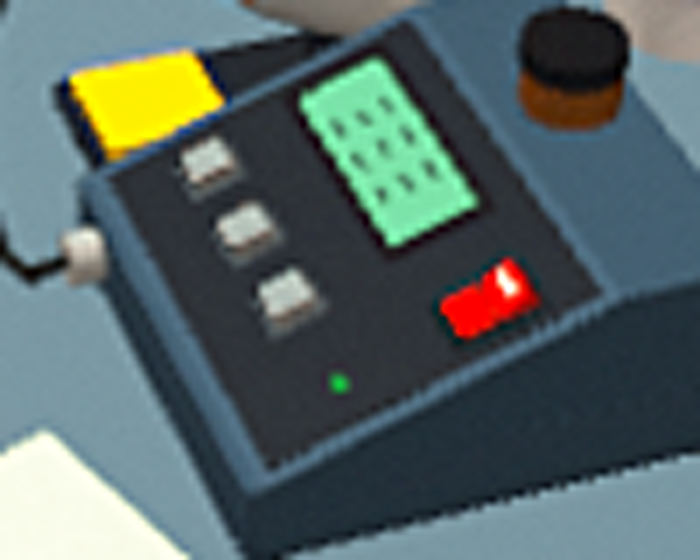

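Call:
move_arm(
  increments=[
    [[1, 0.025, -0.04, 0, 5], [1, 0.025, -0.04, 0, 5], [1, 0.025, -0.04, 0, 5], [1, 0.025, -0.04, 0, 5], [1, 0.025, -0.04, 0, 5], [1, 0.025, -0.04, 0, 5], [1, 0.025, -0.04, 0, 5], [1, 0.025, -0.04, 0, 5]],
  ],
)

```text
t: 2.1
tcp_pos: [0.4749, 0.24, 0.2316]
tool_rot: [-0.124, 0.992, 0.0, 0.0]
force: [0.1, 0.4, 0.8]
finger_gap: -0.0
gripper_force: 0.0
```

The crops show the white line on the upper half of the station rocker, at top pixel about (428,239). The middle key is at top pixel about (388,258.6). Next I go over rocker 4.

Call:
move_arm(
  increments=[
    [[1, 0.0215, -0.0296, -0.012, 2], [1, 0.0215, -0.0296, -0.012, 0], [1, 0.0215, -0.0296, -0.012, 0], [1, 0.0215, -0.0296, -0.03, 0], [1, 0.0216, -0.0296, -0.04, 0], [1, 0, 0, -0.04, 0], [1, 0, 0, -0.02, 0], [1, 0, 0, 0, 0]],
  ],
)

```text
t: 2.9
tcp_pos: [0.5775, 0.0955, 0.0652]
tool_rot: [-0.139, 0.99, 0.001, -0.004]
force: [0.1, 0.0, 1.2]
finger_gap: 0.002
gripper_force: 0.0
```

Run:
```python
from h import *
s=manip.snapshot("side"); g=s["img"][180:280,250:360]; cv2.imwrite("pics/c3.png",cv2.resize(g,None,fx=6,fy=6,interpolation=2)[:,:,::-1])
t=manip.snapshot("top")
# middle key & neighbours, station rocker refined, key top z
for n,u,v,z in [("k1",372.6,255.9,.063),("k2",388.2,258.6,.063),("k3",404,261.4,.063),("line",428,239.1,.084),("hinge",426.4,241.9,.079)]:
    print(n,atz(t,u,v,z).round(4))
for n,u,v,z in [("k1",329.7,287.6,.063),("k2",335.2,297.2,.063),("k3",341,307.3,.063),("line",372.2,305,.084)]: print(n,atz(s,u,v,z).round(4))
print(manip.sense()["tcp_pos"],manip.sense()["force"])
```

```text
k1 [ 0.5116 -0.1693  0.063 ]
k2 [ 0.5049 -0.2084  0.063 ]
k3 [ 0.498  -0.2479  0.063 ]
line [ 0.5522 -0.3042  0.084 ]
hinge [ 0.5457 -0.3013  0.079 ]
k1 [ 0.5123 -0.1716  0.063 ]
k2 [ 0.5047 -0.2115  0.063 ]
k3 [ 0.4972 -0.2515  0.063 ]
line [ 0.5531 -0.3015  0.084 ]
[0.58014935 0.09611448 0.06858565] [ 0.28781402 -0.59941004  0.61700898]
```

View pics/c3.png

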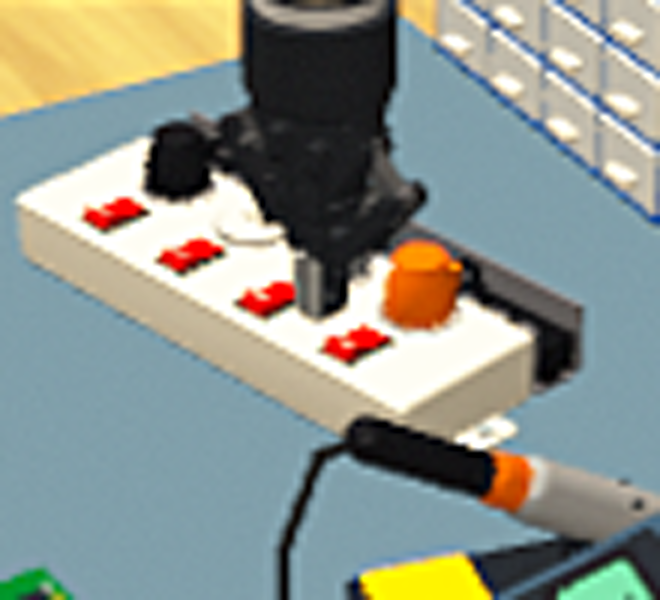

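Crop: the shut fingertips at about (320,310) hang over the strip next to rocker 4 at (357,343), clear of the plug. I press down gradually.

Call:
move_arm(
  increments=[
    [[1, 0.002, -0.003, -0.008, 0], [1, 0, 0, -0.006, 0], [1, 0, 0, -0.003, 0], [1, 0, 0, -0.002, 0], [1, 0, 0, -0.002, 0], [1, 0, 0, 0, 0], [1, 0, 0, 0, 0]],
  ],
)

```text
t: 3.7
tcp_pos: [0.5816, 0.0931, 0.0477]
tool_rot: [-0.139, 0.99, -0.0, -0.0]
force: [-2.1, 0.5, 2.2]
finger_gap: 0.002
gripper_force: 1.1
```

Call:
move_arm(
  increments=[
    [[1, 0, 0, -0.0015, 0], [1, 0, 0, -0.0015, 0], [1, 0, 0, 0, 0]],
  ],
)

```text
t: 4.0
tcp_pos: [0.5805, 0.0928, 0.0445]
tool_rot: [-0.139, 0.99, -0.0, -0.001]
force: [-2.6, -1.3, 4.4]
finger_gap: -0.0
gripper_force: 1.9
```

Call:
move_arm(
  increments=[
    [[1, 0, 0, -0.001, 0], [1, 0, 0, 0, 0], [1, 0, 0, 0, 0]],
  ],
)

```text
t: 4.3
tcp_pos: [0.5807, 0.0929, 0.0438]
tool_rot: [-0.139, 0.99, 0.0, -0.001]
force: [-5.4, -1.7, 6.7]
finger_gap: 0.0
gripper_force: 3.4
```

Call:
move_arm(
  increments=[
    [[1, 0, 0, -0.001, 0], [1, 0, 0, -0.001, 0], [1, 0, 0, 0, 0], [1, 0, 0, 0, 0]],
  ],
)

```text
t: 4.7
tcp_pos: [0.5807, 0.0929, 0.0435]
tool_rot: [-0.139, 0.99, -0.0, -0.001]
force: [-7.0, -1.8, 17.4]
finger_gap: -0.002
gripper_force: 8.9
```

Call:
move_arm(
  increments=[
    [[1, 0, 0, 0.03, 0], [1, 0, 0, 0.045, 0], [1, 0, 0, 0.045, 0], [1, 0, -0.01, 0.04, 0], [1, -0.006, -0.04, 0, -5], [1, -0.006, -0.045, 0, -5], [1, -0.006, -0.045, 0, -5], [1, -0.006, -0.045, 0, -5]],
  ],
)

```text
t: 5.5
tcp_pos: [0.5584, -0.0935, 0.2017]
tool_rot: [0.036, 0.999, -0.0, 0.001]
force: [1.2, -0.0, -0.4]
finger_gap: 0.001
gripper_force: 0.0
```

Call:
move_arm(
  increments=[
    [[1, -0.006, -0.045, 0, -6], [1, -0.004, -0.045, 0, 0], [1, -0.003, -0.045, 0, 0], [1, 0, -0.045, 0, 0], [1, 0, -0.03, 0, 0], [1, 0, 0, 0, 0], [1, 0, 0, 0, 0]],
  ],
)

```text
t: 6.2
tcp_pos: [0.5449, -0.3026, 0.201]
tool_rot: [0.088, 0.996, 0.0, 0.0]
force: [-0.1, -0.3, 0.4]
finger_gap: 0.0
gripper_force: 0.0
```

Run:
```python
from h import *
s=manip.snapshot("side"); g=s["img"][200:250,255:330]; cv2.imwrite("pics/c4.png",cv2.resize(g,None,fx=8,fy=8,interpolation=2)[:,:,::-1])
q=manip.sense(); print(q["tcp_pos"],q["tool_rot"],q["force"])
```

```text
[ 0.54480772 -0.30147055  0.2009667 ] [ 8.73618946e-02  9.96176531e-01  4.61161317e-04 -7.95914990e-05] [ 0.0130819   0.16334087 -0.5751613 ]
```

View pics/c4.png

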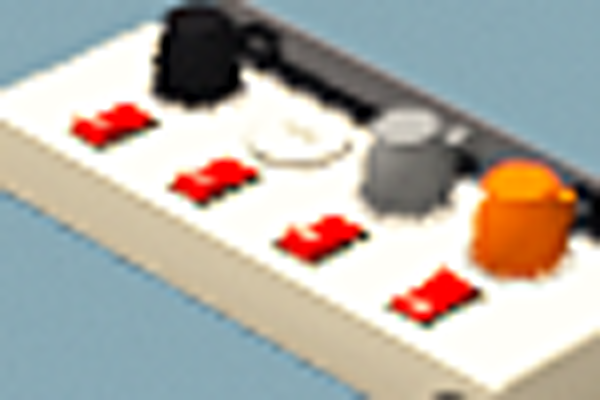

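Rocker 4 at crop (435,297) now has its OFF half raised, so it is on. The other three rockers look unchanged. Next I go down to the station switch.

Call:
move_arm(
  increments=[
    [[1, -0.001, 0, -0.045, 0], [1, 0, 0, -0.045, 0], [1, 0, 0, -0.015, 0], [1, 0, 0, -0.005, 0], [1, 0, 0, -0.002, 0], [1, 0, 0, -0.002, 0], [1, 0, 0, 0, 0], [1, 0, 0, 0, 0]],
  ],
)

```text
t: 7.05
tcp_pos: [0.5446, -0.3025, 0.0889]
tool_rot: [0.087, 0.996, -0.001, 0.001]
force: [0.4, 0.4, 0.3]
finger_gap: -0.005
gripper_force: 0.0
```

Call:
move_arm(
  increments=[
    [[1, 0, 0, -0.001, 0], [1, 0, 0, -0.001, 0], [1, 0, 0, 0, 0], [1, 0, 0, 0, 0]],
  ],
)

```text
t: 7.45
tcp_pos: [0.5438, -0.302, 0.0854]
tool_rot: [0.087, 0.996, 0.0, -0.0]
force: [0.6, -0.3, -0.6]
finger_gap: -0.006
gripper_force: 0.0
```

Call:
move_arm(
  increments=[
    [[1, 0, 0, -0.001, 0], [1, 0, 0, -0.001, 0], [1, 0, 0, 0, 0], [1, 0, 0, 0, 0]],
  ],
)

```text
t: 7.85
tcp_pos: [0.5442, -0.3021, 0.0843]
tool_rot: [0.087, 0.996, -0.0, 0.0]
force: [-0.8, 0.8, 5.9]
finger_gap: -0.002
gripper_force: 2.5
```

Call:
move_arm(
  increments=[
    [[1, 0, 0, -0.001, 0], [1, 0, 0, -0.001, 0], [1, 0, 0, 0, 0], [1, 0, 0, 0, 0]],
  ],
)

```text
t: 8.25
tcp_pos: [0.5456, -0.3024, 0.083]
tool_rot: [0.087, 0.996, -0.001, 0.002]
force: [1.8, 1.8, 7.9]
finger_gap: -0.001
gripper_force: 3.3
```

Call:
move_arm(
  increments=[
    [[1, 0, 0, -0.001, 0], [1, 0, 0, -0.001, 0], [1, 0, 0, 0, 0], [1, 0, 0, 0, 0]],
  ],
)

```text
t: 8.65
tcp_pos: [0.5464, -0.3026, 0.082]
tool_rot: [0.087, 0.996, -0.001, 0.003]
force: [2.1, 2.6, 11.0]
finger_gap: -0.002
gripper_force: 5.1
```

Call:
move_arm(
  increments=[
    [[1, 0, 0, -0.001, 0], [1, 0, 0, 0, 0], [1, 0, 0, 0, 0]],
  ],
)

```text
t: 8.95
tcp_pos: [0.5465, -0.3027, 0.0818]
tool_rot: [0.087, 0.996, -0.001, 0.003]
force: [0.7, 2.2, 15.4]
finger_gap: 0.002
gripper_force: 7.4
```

Call:
move_arm(
  increments=[
    [[1, 0, 0, -0.001, 0], [1, 0, 0, 0, 0], [1, 0, 0, 0, 0]],
  ],
)

```text
t: 9.25
tcp_pos: [0.5466, -0.3027, 0.0817]
tool_rot: [0.087, 0.996, -0.001, 0.003]
force: [-0.4, 3.8, 20.4]
finger_gap: -0.002
gripper_force: 9.8
```

Call:
move_arm(
  increments=[
    [[1, 0, 0, 0.01, 0], [1, -0.01, 0.01, 0.03, 0], [1, -0.03, 0.045, 0.02, 0], [1, -0.018, 0.041, 0, 0], [1, 0, 0, 0, 0], [1, 0, 0, 0, 0]],
  ],
)

```text
t: 9.85
tcp_pos: [0.4896, -0.2112, 0.1349]
tool_rot: [0.086, 0.996, -0.0, -0.0]
force: [1.3, 0.3, -0.1]
finger_gap: 0.002
gripper_force: 0.0
```

Run:
```python
from h import *
s=manip.snapshot("side"); g=s["img"][255:345,300:410]; cv2.imwrite("pics/c5.png",cv2.resize(g,None,fx=6,fy=6,interpolation=2)[:,:,::-1])
q=manip.sense(); print(q["tcp_pos"],q["tool_rot"],q["force"])
for c in ("side","top"):
  if c=="top": manip.snapshot(c)
  for l in ("station_switch_on","station","preset2_top"):print(c,l,[(np.round(d["xyz"],3).tolist(),round(d["confidence"],2)) for d in manip.mark_of(l,c)[:1]])
```

```text
[ 0.49052398 -0.21243689  0.13490531] [ 8.69001715e-02  9.96216721e-01 -4.94953978e-04  6.00635006e-04] [ 0.37675818 -0.37217097 -0.55040256]
side station_switch_on [([0.556, -0.304, 0.082], 0.65)]
side station [([0.57, -0.194, -0.002], 0.86)]
side preset2_top [([0.503, -0.206, 0.062], 0.48)]
top station_switch_on []
top station [([0.566, -0.193, -0.002], 0.94)]
top preset2_top []
```

View pics/c5.png

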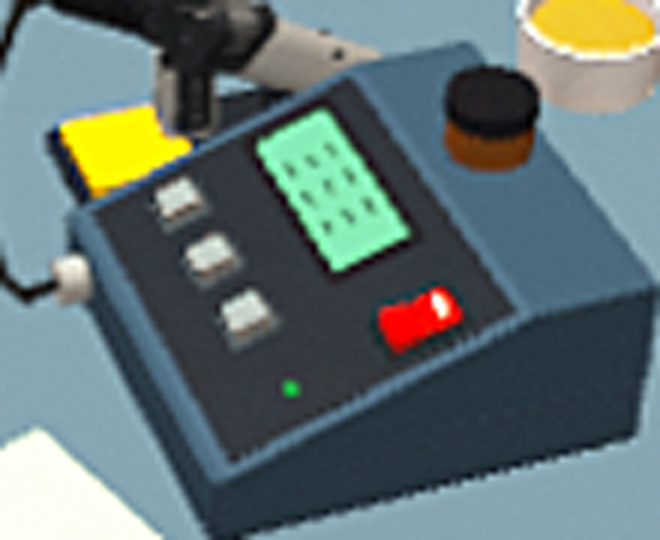

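Run:
```python
from h import *
a=cv2.imread("pics/side0.png"); b=manip.snapshot("side")["img"][:,:,::-1]
f=lambda i:cv2.resize(i[296:320,356:384],None,fx=14,fy=14,interpolation=0)
cv2.imwrite("pics/cmp.png",np.hstack([f(a),f(b)]))
g=[cv2.cvtColor(i[280:345,320:362],6).astype(np.float32) for i in (a,b)]
print(cv2.phaseCorrelate(*[np.ascontiguousarray(x) for x in g]))
```

```text
((0.4449712378366577, -0.04263422836140052), 0.9920926300095924)
```

View pics/cmp.png

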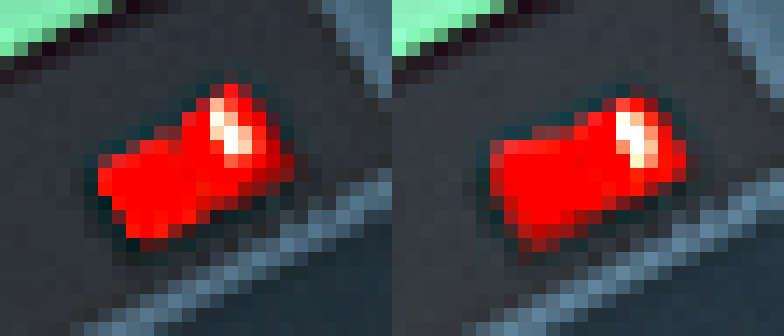

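Run:
```python
from h import *
s=manip.snapshot("side"); b=s["img"]; a=cv2.imread("pics/side0.png")[:,:,::-1]
def red(i):
    i=i[296:320,356:384].astype(float); m=np.clip(i[...,0]-i[...,1:].min(2),0,None)+0
    w=np.clip(i[...,1]-120,0,None)*(i[...,0]>200)*1.0
    yy,xx=np.mgrid[296:320,356:384]; return ((w*xx).sum()/w.sum(),(w*yy).sum()/w.sum())
print(red(a),red(b))
ex=np.array([.985,-.175,0]); n=-.342*ex+np.array([0,0,.94]); up=.94*ex+np.array([0,0,.342])
H=np.array([.5435,-.3015,.0795])
for th in (0,.12,.24,.35):
    ang=.35-th; p=H+10*1e-3*(np.cos(ang)*up+np.sin(ang)*n); print(th,proj(s,p).round(2),p.round(4))
```

```text
(np.float64(371.82360570687416), np.float64(304.8832684824903)) (np.float64(372.8), np.float64(305.35657142857144))
0 [371.84 304.98] [ 0.551  -0.3028  0.0859]
0.12 [372.09 305.22] [ 0.5517 -0.303   0.085 ]
0.24 [372.29 305.5 ] [ 0.5523 -0.3031  0.0839]
0.35 [372.43 305.79] [ 0.5528 -0.3031  0.0829]
```

The rocker is tilted and the press ended on a hard stop after about 3 mm. That travel matches fully on. Next is the middle key.

Call:
move_arm(
  increments=[
    [[1, 0.005, 0.004, -0.035, 0], [1, 0, 0, -0.02, 0], [1, 0, 0, -0.008, 0], [1, 0, 0, -0.004, 0], [1, 0, 0, 0, 0], [1, 0, 0, 0, 0]],
  ],
)

```text
t: 10.95
tcp_pos: [0.4954, -0.2084, 0.0686]
tool_rot: [0.087, 0.996, -0.0, 0.001]
force: [-0.7, 0.5, 0.2]
finger_gap: -0.003
gripper_force: 0.0
```

Call:
move_arm(
  increments=[
    [[1, 0, 0, -0.001, 0], [1, 0, 0, -0.001, 0], [1, 0, 0, 0, 0], [1, 0, 0, 0, 0]],
  ],
)

```text
t: 11.35
tcp_pos: [0.4949, -0.208, 0.066]
tool_rot: [0.087, 0.996, -0.0, 0.0]
force: [-0.6, 1.4, 0.0]
finger_gap: 0.003
gripper_force: 0.0
```

Call:
move_arm(
  increments=[
    [[1, 0, 0, -0.001, 0], [1, 0, 0, -0.001, 0], [1, 0, 0, 0, 0], [1, 0, 0, 0, 0]],
  ],
)

```text
t: 11.75
tcp_pos: [0.4948, -0.2079, 0.0637]
tool_rot: [0.087, 0.996, 0.0, -0.0]
force: [0.1, 0.8, 0.9]
finger_gap: 0.003
gripper_force: 0.0
```

Call:
move_arm(
  increments=[
    [[1, 0, 0, -0.001, 0], [1, 0, 0, -0.001, 0], [1, 0, 0, 0, 0], [1, 0, 0, 0, 0]],
  ],
)

```text
t: 12.15
tcp_pos: [0.495, -0.208, 0.0619]
tool_rot: [0.087, 0.996, -0.0, 0.0]
force: [0.4, 0.1, 1.1]
finger_gap: -0.002
gripper_force: 0.6
```

Call:
move_arm(
  increments=[
    [[1, 0, 0, -0.001, 0], [1, 0, 0, 0, 0], [1, 0, 0, 0, 0]],
  ],
)

```text
t: 12.45
tcp_pos: [0.4952, -0.2081, 0.061]
tool_rot: [0.087, 0.996, -0.0, 0.0]
force: [1.1, 0.4, 2.5]
finger_gap: -0.002
gripper_force: 0.9
```

Call:
move_arm(
  increments=[
    [[1, 0, 0, -0.001, 0], [1, 0, 0, -0.001, 0], [1, 0, 0, 0, 0], [1, 0, 0, 0, 0]],
  ],
)

```text
t: 12.85
tcp_pos: [0.4952, -0.2081, 0.059]
tool_rot: [0.087, 0.996, -0.0, 0.0]
force: [1.6, 0.1, 3.6]
finger_gap: 0.001
gripper_force: 1.7
```

Call:
move_arm(
  increments=[
    [[1, 0, 0, -0.001, 0], [1, 0, 0, 0, 0], [1, 0, 0, 0, 0]],
  ],
)

```text
t: 13.15
tcp_pos: [0.4953, -0.2082, 0.0581]
tool_rot: [0.087, 0.996, -0.0, 0.001]
force: [1.3, 1.3, 6.1]
finger_gap: 0.0
gripper_force: 2.5
```

Call:
move_arm(
  increments=[
    [[1, 0, 0, -0.001, 0], [1, 0, 0, 0, 0], [1, 0, 0, 0, 0]],
  ],
)

```text
t: 13.45
tcp_pos: [0.4954, -0.2083, 0.0578]
tool_rot: [0.087, 0.996, -0.0, 0.001]
force: [0.6, 0.7, 11.4]
finger_gap: 0.002
gripper_force: 5.1
```

The key is fully in at a hard stop. I release it and back away.

Call:
move_arm(
  increments=[
    [[1, 0, 0, 0.01, 0], [1, 0, 0, 0.03, 0], [1, -0.01, 0, 0.045, 0], [1, -0.02, 0, 0.045, 0], [1, -0.03, 0, 0.02, 0], [1, 0, 0, 0, 0], [1, 0, 0, 0, 0]],
  ],
)

```text
t: 14.15
tcp_pos: [0.4341, -0.2076, 0.2068]
tool_rot: [0.088, 0.996, 0.0, -0.0]
force: [0.2, 0.5, 0.0]
finger_gap: -0.004
gripper_force: 0.0
```

Run:
```python
from h import *
a=cv2.imread("pics/side0.png"); b=manip.snapshot("side")["img"][:,:,::-1]
f=lambda i:cv2.resize(i[200:350,255:385],None,fx=3,fy=3,interpolation=2)
cv2.imwrite("pics/fin.png",np.hstack([f(a),f(b)]))
g=[cv2.cvtColor(i[280:345,320:362],6).astype(np.float32) for i in (a,b)]
print(cv2.phaseCorrelate(*[np.ascontiguousarray(x) for x in g]),manip.sense()["tcp_pos"])
```

```text
((0.4493913672360996, -0.029014830721500573), 0.99025526576572) [ 0.43448486 -0.20763082  0.20622203]
```

View pics/fin.png

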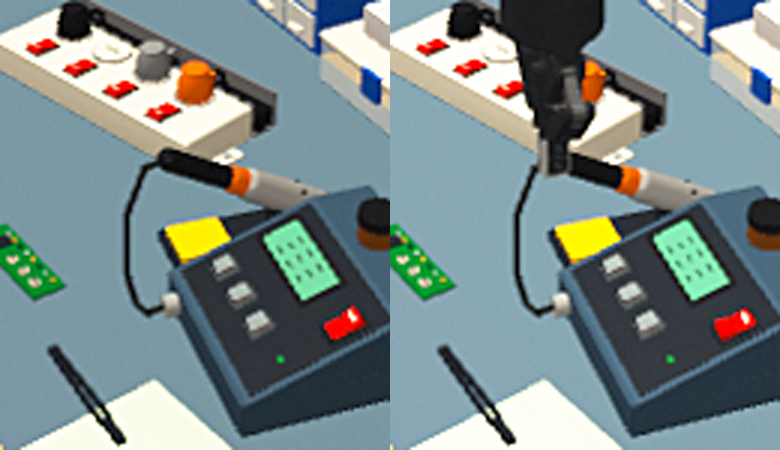

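The before and after views show the keys back up, the station rocker tilted on and the station in place to within about 1 mm. I hand in.

```bash
python3 -c "
from station import manip
print(manip.sign_off())"
```

```text
the job is handed in; nothing more can be done
None
```

I pressed socket 4's rocker on (the orange plug's), then the station's power rocker, then the middle preset key, which came back up; the job is handed in, and the only side effect I measured is the station sliding about 1 mm during the power-rocker press.

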